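# Ring, then point out the box that lacks its partition

## Task

Three dry clay boxes stand open side up on the plywood board, and one of them was left without its middle partition. Press the desk bell's button all the way down to call the potter and let it spring back, then point down with the fingertips at the middle of the box without a partition, about three centimetres above its rim, and hold still there for three seconds; finish while still pointing. Touch none of the boxes, as dry clay is fragile, and leave everything else where it is.

Things in the scene. Friction and masses are not known exactly. Their poses are not given: they have to be found in the camera images.
- box_plain: the box to point at: open-topped grey-brown clay box with one undivided hollow; 80 x 100 x 70 mm (x, y, z), walls and floor 6 mm, 0.4 kg, loose on the board; origin: centre of its underside
- box_plain_mouth (a point): centre of the undivided box's open mouth, at rim height: 70 mm above its underside, so 88 mm above the table; z up
- box_split_a: sound box: the same clay box, but with a 6 mm partition as high as the rim that makes two compartments (the partition splits the 100 mm side); 80 x 100 x 70 mm (x, y, z), walls and floor 6 mm, 0.4 kg, loose on the board; origin: centre of its underside
- box_split_b: the other sound box, just like box_split_a; 80 x 100 x 70 mm (x, y, z), walls and floor 6 mm, 0.4 kg, loose on the board; origin: centre of its underside
- board: plywood ware board under the boxes and the trimming tool, 200 x 450 x 18 mm (x, y, z), fixed; origin: centre of its underside
- plunger (a joint): bell button: 0 = up, 0.006 m = fully down; a spring pushes it back up by itself, about 0.6 N at first and 4.2 N when fully down
- plunger_top (a point): centre of the top face of the bell's button, a brass disc of 22 mm diameter, 56 mm above the table when up; it moves straight down when pressed. The bell is a steel dome of 35 mm radius and 42 mm height on a black foot of 37 mm radius, fixed to the table at the left or the right of the board
- tub: yellow plastic tub, 90 mm across, 70 mm high, loose on the table on the other side of the board from the bell; origin: centre of its underside
- trim_tool: loop trimming tool: 14 mm thick wooden handle with a thin steel wire loop, 160 mm long over all, lying along its own x axis on the board's edge nearest the robot, 14 mm high, loose; origin: under its middle
- rolling_pin: wooden rolling pin, barrel 54 mm in diameter and 240 mm long, 400 mm over the handles, loose on the table beyond the board, lying along its own y axis; origin: under its middle, on the table
Things that resemble listed ones, but are neither listed nor needed, are in the scene too. What is shaped like the box_split_b but blue is not meant.

How it is judged:
By the outcome, as a careful person would: the job done as asked, in the order asked, and still so for the second after the job is handed in, with the robot touching nothing.
It also fails if it takes over 42 s, if anything falls off the work surface, if the arm or the gripper's body presses on something with over 40 N, if the wrist force passes 120 N, or if a joint passes its speed limit or range.

## Robot

A 6-joint arm with a two-finger parallel gripper is mounted at the origin on the work surface. World frame = base frame: x ahead of the robot, y to its left, z up, the work surface at z = 0. Lengths are in m, angles in rad, forces in N, time in s.
With the tool pointing down it reaches from about 0.4 to 0.925 m from the base axis. Payload 3.4 kg.
Tool frame: the origin (TCP) lies between the finger pads, 19 mm behind the fingertips; this is the grasp point; z points along the fingers, y is the line along which they close (so a half turn about z gives the same grasp; the last joint's range is limited). The gripper opens to 85 mm and grips with 20 to 120 N. Pads are 22 mm wide; open, the fingers measure 114 mm over their backs; the gripper's body (76 mm by 85 mm) begins 54 mm behind the grasp point. The pads swing forward as they close: fully open they stand 13 mm farther back than shut.
Start: joints at [-1.26, 0.307, 1.506, -0, 1.328, -0.073], TCP at [0.216, -0.533, 0.25] pointing down, gripper open.
Joint ranges: [-3.12, 3.12], [-1.05, 2.28], [0.14, 2.33], [-1.42, 4.57], [0.1, 2.73], [-2.68, 2.68]. Speed limits (rad/s): [2.57, 2.57, 3.14, 3.14, 3.14, 3.14].

## Interface

Orientations are given as a 3x3 rotation matrix whose columns are the frame's x, y, z axes.
In Python, from bench import bot, imaging gives the robot as it stands. The module is installed in compiled form; this text tells all that it offers. Calls block until the motion is done:
- bot.move_pose(position, orientation): joint-space move of the TCP to a pose.
- bot.move_linear(position, rot=None, velocity=0.15): straight line of the TCP; rot=None keeps the orientation; velocity is the mean speed in m/s.
- bot.move_joints(angles): joint-space move.
- bot.gripper_to(opening, f_grip=None): opening from 0.0 (shut) to 1.0 (fully open); f_grip is the grip in N (None keeps the last); returns when the fingers have stopped.
- bot.sleep(seconds).
- bot.solve_ik(position, orientation): joint angles nearest the present ones, or None.
- imaging.camera(name): name is "scene" or "top"; returns a dict with "frame" (420x560x3 uint8, blue, green, red), "fx", "fy", "cx", "cy" (pixels), "D" ([k1, k2, p1, p2, k3] as OpenCV has them; the pictures are not rectified), "extrinsics" (4x4, takes a point from world to camera coordinates). Camera axes: x right, y down, z forward; pixel columns grow to the right and rows downward; lengths in m; the calibration is good to about 2 mm. A picture is of the moment at which its call begins. There is no depth.
A pose or a line that the arm cannot do raises bot.Unreachable and nothing moves.
- bot.close_job(): hands the job in; it is judged then, once.
Readings, each from a call of its own:
- bot.read_time(): time.
- bot.read_qpos(): joint angles.
- bot.read_joint_velocities(): joint speeds.
- bot.read_tau(): joint torques, N m.
- bot.read_tool_pos(): TCP position.
- bot.read_eef_rot(): TCP orientation.
- bot.read_wrist_force(): force on the tool from outside, world axes, zero at the start.
- bot.read_wrist_torque(): the same for the moment, N m.
- bot.read_grip_width(): opening from 0.0 (shut) to 1.0 (fully open).
- bot.read_finger_force(): force on a finger pad.
Only numpy, scipy, OpenCV 4.12 (cv2) and the standard library are available. Lean on these libraries where they do the work, as an engineer would, in place of code of your own. Each camera call takes 0.05 s, during which the arm holds its last target. There are 200 camera calls.

## Working session

There is one attempt and no reset: what is moved stays moved. The work goes in short steps, each a Python script; the robot and the scene stay as the last script left them, time stands still between calls to the robot, and variables do not carry over. Pictures are saved under pics/ and viewed, at most 10 in all, crops included, and the job is handed in when it is done.

```bash
mkdir -p pics; cat > h.py <<'E'
import numpy as np, cv2
from bench import bot, imaging
def ray(c,uv):
    K=np.array([[c["fx"],0,c["cx"]],[0,c["fy"],c["cy"]],[0,0,1.]])
    p=cv2.undistortPoints(np.array(uv,float).reshape(-1,1,2),K,np.array(c["D"],float)).reshape(-1,2)
    E=np.array(c["extrinsics"]);R=E[:3,:3];t=E[:3,3]
    return -R.T@t, np.c_[p,np.ones(len(p))]@R
def onplane(c,uv,z):
    o,d=ray(c,uv); return o+d*((z-o[2])/d[:,2])[:,None]
E
python3 - <<'E'
from h import *
import pickle
cs={n:imaging.camera(n) for n in("scene","top")}
pickle.dump(cs,open("c0.pkl","wb"))
for n,c in cs.items():
    cv2.imwrite(f"pics/{n}0.png",cv2.resize(c["frame"],(800,600),interpolation=cv2.INTER_CUBIC)); print(n,ray(c,[[280,210]]))
E
```

```text
scene (array([1.03202151, 0.62156851, 0.76456986]), array([[-0.48111137, -0.5927186 , -0.646338  ]]))
top (array([0.38547345, 0.00530708, 0.93181874]), array([[ 0.21340644, -0.02294951, -0.97672183]]))
```

View pics/scene0.png

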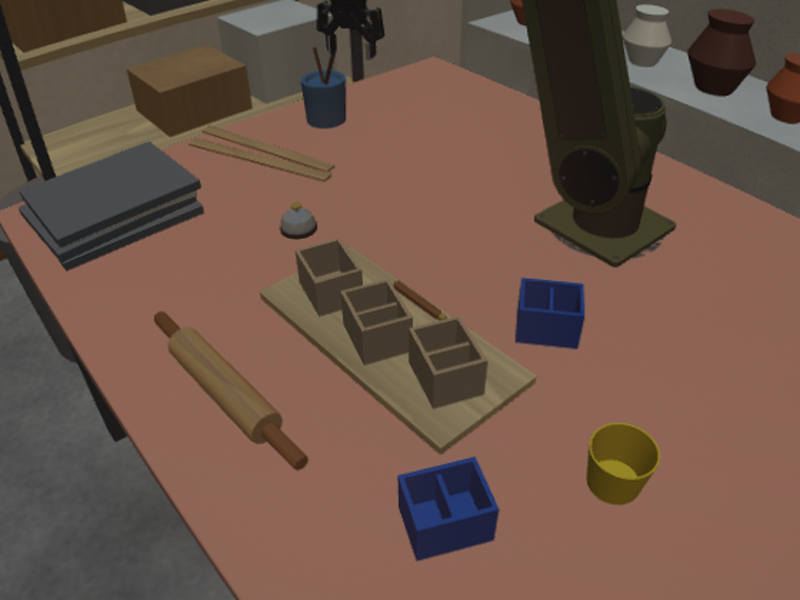

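View pics/top0.png

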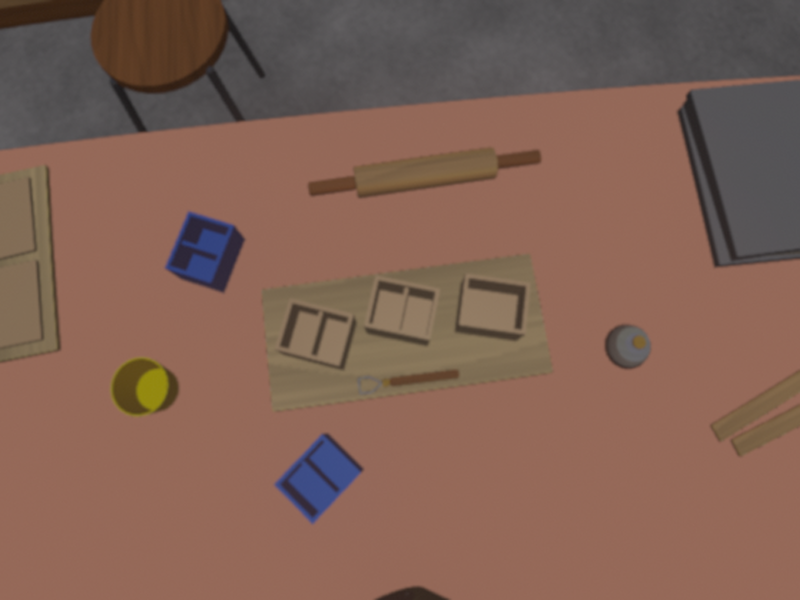

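The scene view shows the undivided box nearest the bell at about (328,278), with the bell button at (296,206). In the top view the same box is at (492,307) and the button at (638,342), in 800x600 pixels. Next I'll zoom in on both.

```bash
python3 - <<'E'
from h import *
import pickle
cs=pickle.load(open("c0.pkl","rb"))
T=cs["top"];S=cs["scene"]
def crop(c,u,v,w=50,k=6): return cv2.resize(cv2.convertScaleAbs(c["frame"][v:v+w,u:u+w],alpha=1.5),None,fx=k,fy=k,interpolation=cv2.INTER_CUBIC)
tb=crop(T,315,188,60,5);tk=crop(T,420,220,50,6);sb=crop(S,205,165,60,5);sk=crop(S,185,130,50,6)
cv2.imwrite("pics/m.png",np.vstack([np.hstack([tb,tk]),np.hstack([sb,sk])]))
def brass(c,u,v,w=50):
    h=cv2.cvtColor(c["frame"][v:v+w,u:u+w],cv2.COLOR_BGR2HSV)
    m=((h[...,0]>13)&(h[...,0]<32)&(h[...,1]>90)).astype(np.uint8)
    n,l,s,ce=cv2.connectedComponentsWithStats(m)
    i=1+np.argmax(s[1:,4]);print(s[1:],ce[i]+[u,v]);return ce[i]+[u,v]
bt=brass(T,425,225,32);bs=brass(S,195,138,26)
# two views triangulation check
o1,d1=ray(T,bt);o2,d2=ray(S,bs)
A=np.c_[d1[0],-d2[0]];x=np.linalg.lstsq(A,o2-o1,rcond=None)[0]
print(o1+d1[0]*x[0],o2+d2[0]*x[1],onplane(T,bt,.056),onplane(S,bs,.053))
E
```

```text
[[18 10  9  9 62]] [447.14516129 239.0483871 ]
[[ 8  3  8  6 36]] [206.63888889 143.52777778]
[ 0.47331093 -0.37882101  0.05167376] [ 0.47502853 -0.38038172  0.05252632] [[ 0.47287918 -0.37693287  0.056     ]] [[ 0.47539906 -0.37971518  0.053     ]]
```

View pics/m.png

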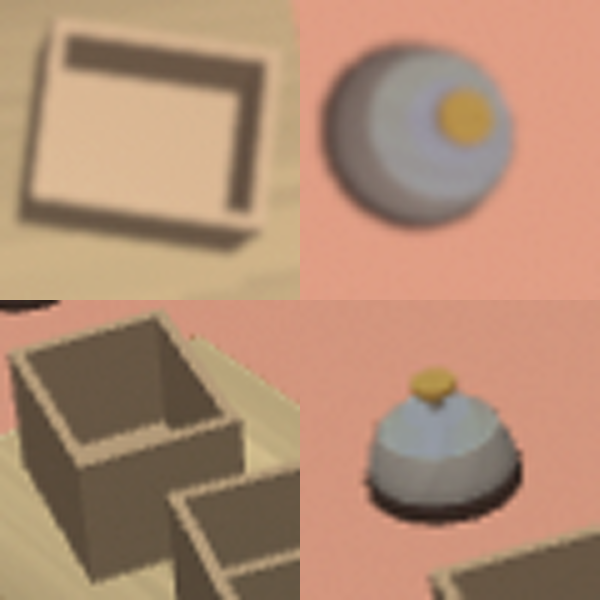

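The crop gives the outer rim corners. In the top view they are (57,20), (280,55), (258,228), (25,207), and in the scene view (10,53), (163,13), (242,122), (82,165), in crop pixels. The two button fixes agree to about 2 mm.

```bash
python3 - <<'E'
from h import *
import pickle
cs=pickle.load(open("c0.pkl","rb"))
ct=onplane(cs["top"],np.array([(57,20),(280,55),(258,228),(25,207)])/5+[314.6,187.6],.088)
s=onplane(cs["scene"],np.array([(10,53),(163,13),(242,122),(82,165)])/5+[204.6,164.6],.088)
for q in(ct,s): print(q.round(4),q.mean(0),np.linalg.norm(q-np.roll(q,1,0),axis=1))
m=(ct.mean(0)+s.mean(0))/2; np.save("m.npy",m)
R=bot.read_eef_rot(); print(R.round(3), bot.read_wrist_force())
B=np.array([.474,-.378])
bot.gripper_to(0.0,20)
bot.move_pose([*B,.15],R); bot.move_linear([*B,.085],velocity=.1)
print(bot.read_time(),bot.read_tool_pos(),bot.read_wrist_force())
z=.085
while z>.064:
    z-=.001; bot.move_linear([*B,z],velocity=.03); f=bot.read_wrist_force()[2]; print(round(z,4),bot.read_tool_pos()[2].round(4),f.round(2),bot.read_time())
    if f>9: break
E
```

```text
[[ 0.6002 -0.1181  0.088 ]
 [ 0.5747 -0.2123  0.088 ]
 [ 0.5007 -0.1915  0.088 ]
 [ 0.52   -0.094   0.088 ]] [ 0.54886655 -0.15396313  0.088     ] [0.08371623 0.09767677 0.07687839 0.09942705]
[[ 0.5798 -0.2116  0.088 ]
 [ 0.5049 -0.1903  0.088 ]
 [ 0.528  -0.0962  0.088 ]
 [ 0.6018 -0.1181  0.088 ]] [ 0.55363436 -0.15406109  0.088     ] [0.09611584 0.07783479 0.09688632 0.07697272]
[[ 0.927  0.375 -0.001]
 [ 0.375 -0.927  0.002]
 [ 0.    -0.002 -1.   ]] [-0.57220786 -0.67963838  0.00893262]
2.875 [ 0.47419724 -0.37858655  0.08542894] [ 0.04204115 -0.45240644  0.5632711 ]
0.084 0.0847 1.28 3.125
0.083 0.0831 0.2 3.375
0.082 0.0819 0.41 3.625
0.081 0.0809 -0.29 3.875
0.08 0.0799 0.14 4.125
0.079 0.0789 0.31 4.375
0.078 0.0779 -0.19 4.625
0.077 0.0769 0.37 4.875
0.076 0.0759 -0.57 5.125
0.075 0.0749 0.54 5.375
0.074 0.0741 0.59 5.625
0.073 0.0731 0.57 5.875
0.072 0.0721 2.13 6.125
0.071 0.0711 2.27 6.375
0.07 0.0701 3.59 6.625
0.069 0.0691 3.61 6.875
0.068 0.0686 7.51 7.125
0.067 0.0684 12.83 7.375
```

The wrist force climbs like the spring from about z = 0.0745, then hits a hard stop 6 mm lower, so the button is fully down. Next I retract and point.

```bash
python3 - <<'E'
from h import *
m=np.load("m.npy"); R=bot.read_eef_rot()
bot.move_linear([.474,-.378,.16],velocity=.1)
print(bot.read_tool_pos(),bot.read_wrist_force())
bot.move_linear([m[0],m[1],.19],velocity=.15)
bot.move_linear([m[0],m[1],.137],velocity=.08)
t=bot.read_time(); bot.sleep(3.6)
print(t,bot.read_time(),m,bot.read_tool_pos(),bot.read_eef_rot()[:,2],bot.read_wrist_force(),bot.read_grip_width())
cv2.imwrite("pics/e.png",np.hstack([cv2.resize(imaging.camera(n)["frame"][v:v+150,u:u+130],None,fx=3,fy=3) for n,u,v in(("scene",170,80),("top",300,150))]))
E
```

```text
[ 0.47349296 -0.3775744   0.15917032] [0.65121009 0.0849831  0.46277708]
11.0083 14.6083 [ 0.55125046 -0.15401211  0.088     ] [ 0.5512458  -0.15402599  0.13700306] [-5.62033204e-04  1.73983144e-03 -9.99998329e-01] [ 0.1234902  -0.33639839  0.65177966] 0.005886045798788067
```

View pics/e.png

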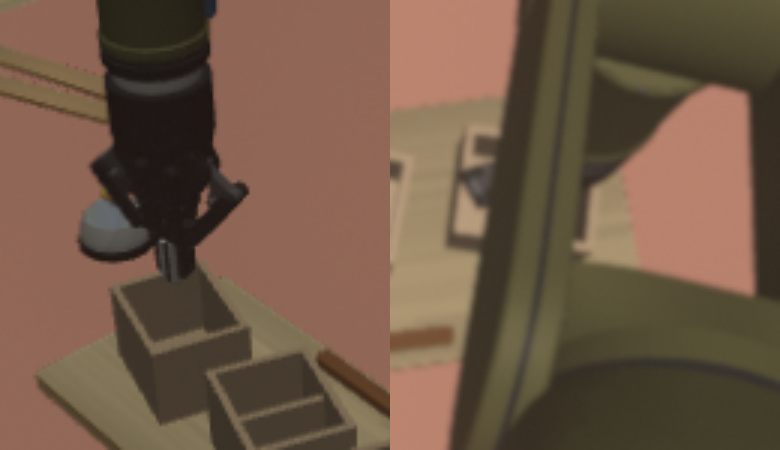

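The shut fingertips, at (172,278) in the left panel, hover above the undivided box's mouth. The box hasn't moved, and the brass button is visible again at (104,190).

```bash
python3 -c "
from bench import bot
print(bot.close_job())"
```

```text
the job is handed in; nothing more can be done
None
```

I pressed the bell fully down and released it, then held the fingertips about 3 cm above the middle of the undivided box for over 3 s; the job was handed in still pointing, at about 15 s of the 42 s, with no box touched.

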